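Index the sleeve carousel and hold its sprung lid open

ROBOT

A 7-joint arm with a two-finger parallel gripper is mounted at the origin on the work surface. World frame = base frame: x ahead of the robot, y to its left, z up, the work surface at z = 0. Lengths are in m, angles in rad, forces in N, time in s.
With the tool pointing down it reaches from about 0.35 to 0.9 m from the base axis. Payload 8.1 kg.
Tool frame: the origin (TCP) lies on the centre line of the jaws, within the pads' length; the fingertips stand 19 mm ahead of it and the grasp point (between the pads) is the TCP (arm.tip_reach is the distance from the TCP to the fingertips, in m); z points along the fingers, y is the line along which they close (so a half turn about z gives the same grasp; the last joint's range is limited). The gripper opens to 92 mm and grips with 3 to 60 N. Pads are 19 mm wide; open, the fingers measure 130 mm over their backs; the gripper's body (75 mm by 190 mm) begins 47 mm behind the grasp point.
Start: joints at [-1.232, 0.434, 0.025, 1.573, -0.012, 1.134, -0.075], TCP at [0.267, 0.565, 0.246] pointing down, gripper open.
Joint ranges: [-2.62, 2.62], [-0.44, 2.09], [-1.27, 1.32], [0.08, 2.57], [-1.32, 4.46], [0.12, 2], [-2.74, 2.74]. Speed limits (rad/s): [2.22, 2.22, 3.01, 3.01, 3.14, 3.14, 3.14].

INTERFACE

Orientations are given as a rotation vector (axis times angle).
In Python, from cell import arm gives the robot as it stands.
- The arm moves only by the tool arm_command, never from a script. Its argument "targets" is a list that holds one entry, the list of rows, each a list of 6 numbers: the shift along the tool's x, y, z in m, then the turn, a rotation vector about the tool's x, y, z in rad. A call has 1 to 10 rows; each row shifts and turns the commanded pose from where the row before left it, along the tool's axes as they then stand; what a row does not reach is not made up. A row lasts 1/8 s, in which the tool goes at most 62.5 mm and 10.7 degrees, less where a joint would pass 70% of its speed; a pose out of reach is approached as far as the arm can. A call with a gripper value outside its range is refused whole. "jaw" is the finger opening in m, from 0 to 0.0918, set as the call begins (left out, the last holds). The fingers move at their own pace and stop on an object; "newtons" is the grip in N (left out, the last holds). Time passes only in rows, so rows that do not move let the fingers close. It gives the time, the measured TCP pose, the force, the opening and the grip force at its end, in the units of the state.
- arm.observe(): the state, without advancing time (a new reading comes with each control period).
- arm.get_image(name): name is "scene" or "top" or "wrist"; returns a dict with "pixels" (384x512x3 uint8, red, green, blue), "z_map" (384x512 float32, m along the optical axis (not along the pixel's ray), 0 where there is no reading), "fx", "fy", "cx", "cy" (pixels), "xyz" and "rotation" of the camera in the world; the wrist camera has in their place "T_tool_cam" (4x4, takes a point from camera to tool coordinates, whose origin is the TCP and whose axes are the flange's). Camera axes: x right, y down, z forward; pixel columns grow to the right and rows downward; lengths in m; the calibration is good to about 2 mm. A picture is of the moment at which its call begins: read the wrist's pose just before it.
- arm.sign_off(): hands the job in; it is judged then, once.
The state is a dict: "clock": time; "joints": joint angles; "dq": joint speeds; "joint_efforts": joint torques, N m; "position": TCP position; "ee_rot": TCP orientation; "force": force on the tool from outside, world axes, zero at the start; "ft_torque": the same for the moment, N m; "width": opening from 0.0 (shut) to 1.0 (fully open); "gripper_force": force on a finger pad.
Only numpy, scipy, OpenCV 4.12 (cv2) and the standard library are available. Lean on these libraries where they do the work, as an engineer would, in place of code of your own. Each camera call takes 0.05 s, during which the arm holds its last target. There are 200 camera calls.

TASK

Turn the sleeve carousel on the bench counter-clockwise seen from above (its upright post is there to move it by) until the dial clicks into its detent with the lid's bar opposite the spring plunger; keep the lid shut until then. Then lift the sprung lid, which has a bar handle, to 50 degrees, give or take a few degrees, and finish while still holding it there with the gripper, so that the sleeves inside can be counted; leave the other things on the bench where they are.

Things in the scene. Friction and masses are not known exactly. Their poses are not given: they have to be found in the camera images.
- carousel: Fixed dark steel foot of the carousel, 250 mm across, 18 mm high. Origin: on the vertical axis of rotation at bench height, z up. On its +x side stands the plunger housing, 28 x 36 x 50 mm high, centred 180 mm from the axis; its -x side roughly faces the robot. On the foot turns the dial.
- dial (a joint): Dial angle, rad, growing counter-clockwise from above; detent at 1.047, where the bar is opposite the plunger housing (carousel's -x side). There a spring ball drops between two pins on the dial's rim: about 0.7 N m over the last 5 degrees takes it in, the same leads out again past it. Elsewhere it stays where left (friction 0.12 N m). Starts 0.1 to 0.5. Stops at 0 and 1.147.
- post_top (a point): Centre of the top of the dial's upright round post, 88 mm above the bench. The post rises 52 mm above the dial, 16 mm in diameter with a black 20 mm cap on its top 10 mm. It stands 135 mm from the axis, 60 degrees further counter-clockwise than the lid's bar, about 50 mm from the nearest box corner.
- lid: Steel lid panel 112 x 134 x 5 mm with a bar handle of round 10 mm steel rod. Origin: middle of the hinge line, 55 mm from the axis on the side away from the bar; x runs along the panel from bar to hinge, y along the hinge, z out of the top. Two side arms of the same rod, 90 mm apart, carry the bar 60 mm in front of the box; that gap is free down to the dial.
- bar_mid (a point): Middle of the bar handle of the lid: 170 mm from the hinge line and 3 mm above it when shut (so 102 mm above the bench). The bar runs level, parallel to the hinge line, 80 mm of it free. With the lid at 50 degrees it is about 231 mm above the bench.
- hinge_mid (a point): Middle of the lid's hinge line (same point as the lid's origin), 99 mm above the bench.
- lid_hinge (a joint): Opening angle of the lid in rad: 0 shut, growing as the bar rises; 50 degrees is 0.873. Weight and a spring shut it from any angle: about 1.5 to 3 N must be held up at the bar. Stop at 1.6.
- sleeve0: Bystander: brushed silver sleeve, an upright tube 18 mm in diameter, 45 mm high; origin at the centre of its underside. It stands on the bench beside the carousel.
- sleeve1: Bystander: another such sleeve.
- sleeve2: Bystander: another such sleeve.
- barrel_half: Bystander: green plastic half of a pencil barrel, a trough 95 mm long (its x), 20 mm wide, 10 mm high, lying on the bench.
- tweezer_block: Bystander: steel block 60 x 40 x 28 mm with tweezers standing in it, 127 mm high in all; origin at the centre of its underside.
- jar: Bystander: open glass jar with a cork bottom, 68 mm in diameter, 80 mm high; origin at the centre of its underside.
- dial_top (a point): Point on the axis, on the top face of the aluminium dial (284 mm across), 36 mm above the bench. The dial carries centrally a grey box 110 mm (along the lid's x) x 130 mm, rim 96 mm above the bench, with steel sleeves standing inside, shut by the lid.

How it is judged:
By the outcome, as a careful person would: the job done as asked, in the order asked, and still so for the second after the job is handed in, while the arm keeps its last pose, push and grip.
It also fails if it takes over 58 s, if anything falls off the work surface, if the arm or the gripper's body presses on something with over 40 N, if the wrist force passes 120 N, or if a joint passes its speed limit or range.

## Working session

There is one attempt and no reset: what is moved stays moved. The work goes in short steps, Python scripts to look and compute and a tool call to move; the robot and the scene stay as the last step left them, time stands still between calls to the robot, and variables do not carry over. Pictures are saved under pics/ and viewed, at most 10 in all, crops included, and the job is handed in when it is done.

Besides the shell and the picture viewer there is one more tool, called after "Call:" by a JSON object that holds its "method" and its "body". arm_command: Moves the arm, as the interface text tells. Its arguments: {"type":"object","properties":{"targets":{"type":"array","items":{"type":"array","items":{"type":"array","items":{"type":"number"}}}},"jaw":{"type":"number"},"newtons":{"type":"number"}},"required":["targets"]}

```bash
mkdir -p pics; ls
python3 - <<'E'
from cell import arm
import cv2,numpy as np,pickle
s=arm.observe();print(s)
for n in("scene","top"):
    im=arm.get_image(n);pickle.dump(im,open(f"pics/{n}0.pkl","wb"))
    cv2.imwrite(f"pics/{n}0.png",cv2.resize(im["pixels"][:,:,::-1],(800,600)))
    print(n,im["fx"],im["cx"],im["cy"],im["xyz"],im["rotation"])
E
```

```text
pics
{'clock': 0.0, 'joints': array([-1.231625  ,  0.43522708,  0.02497556,  1.57408569, -0.01157868,
        1.13401093, -0.07511933]), 'dq': array([ 0.00042279, -0.00149747,  0.00087665, -0.00013545,  0.00106231,
        0.00061332,  0.00049211]), 'joint_efforts': array([ 4.98838654e-04, -6.67847514e+01,  9.85354856e-01, -3.14465046e+01,
       -6.05908153e-02,  4.24594141e-02,  1.41955184e-04]), 'position': array([0.26706459, 0.56453572, 0.24494686]), 'ee_rot': array([-6.88388973e-01, -3.06505358e+00,  2.47477394e-03]), 'force': array([ 0.55314228, -0.00308692,  0.28041442]), 'ft_torque': array([-0.03724347,  0.00069356, -0.04213078]), 'gripper_force': 0.0, 'width': 0.9993647276717541}
scene 488.04120652468015 256.8671082978584 189.7803241512138 [1.29090244 0.02705785 0.86195028] [-1.78710444 -1.8031656   0.6883847 ]
top 347.02588920967867 256.6699948916758 189.0998823802632 [0.44833771 0.0544547  0.95811183] [-2.17713309  2.11405635 -0.17897337]
```

View pics/scene0.png

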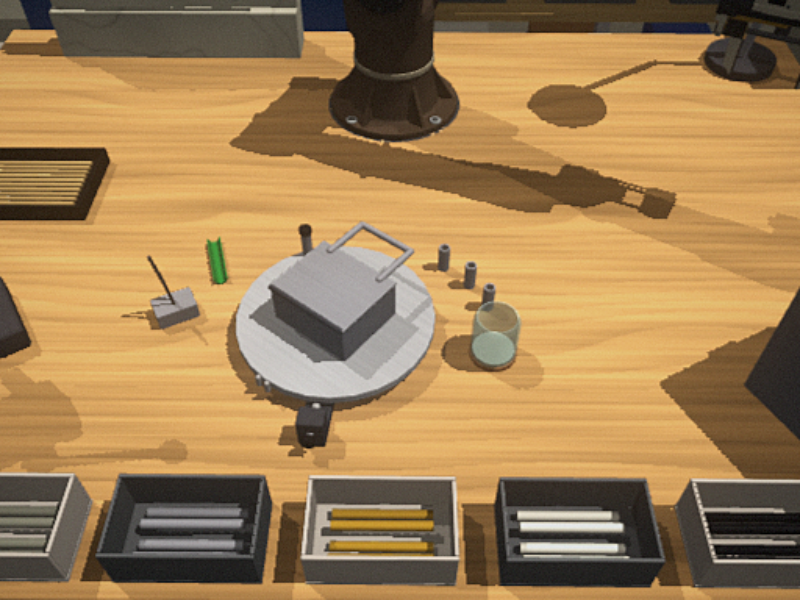

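View pics/top0.png

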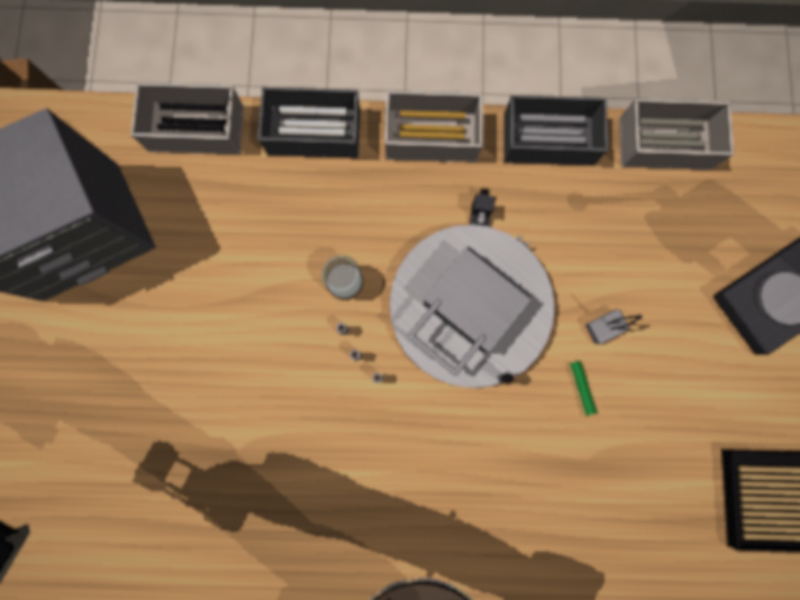

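The scene view shows the carousel with the dial centre near (335,320), the post at (305,235) and the bar at (387,237). In the top view they are at (472,306), (507,378) and about (455,350), and the plunger housing is at (483,207). Next I'll measure their positions.

```bash
cat > h.py <<'E'
import numpy as np,cv2
from scipy.spatial.transform import Rotation as R
def ray(im,u,v,z):
    Rm=R.from_rotvec(im["rotation"]).as_matrix() if np.size(im["rotation"])==3 else np.array(im["rotation"])
    d=Rm@np.array([(u-im["cx"])/im["fx"],(v-im["cy"])/im["fy"],1.]);o=np.array(im["xyz"])
    return o+d*(z-o[2])/d[2]
def cloud(im,T=None):
    z=im["z_map"];v,u=np.mgrid[:z.shape[0],:z.shape[1]]
    P=np.stack([(u-im["cx"])/im["fx"]*z,(v-im["cy"])/im["fy"]*z,z],-1)
    if T is None: return P@R.from_rotvec(im["rotation"]).as_matrix().T+np.array(im["xyz"])
    return P@T[:3,:3].T+T[:3,3]
E
python3 - <<'E'
from h import *
import pickle
from scipy.optimize import least_squares
k=512/800
for n in("scene","top"):
    im=pickle.load(open(f"pics/{n}0.pkl","rb"));P=cloud(im);ok=im["z_map"]>0
    px={"scene":dict(post=(305,229),ctr=(335,320),hous=(316,408)),"top":dict(post=(507,378),ctr=(472,306),hous=(484,195))}[n]
    for q,z in(("post",.088),("ctr",.036),("hous",.05)): print(n,q,ray(im,px[q][0]*k,px[q][1]*k,z).round(4))
    c=ray(im,px["ctr"][0]*k,px["ctr"][1]*k,.036)[:2]
    r=np.linalg.norm(P[...,:2]-c,axis=-1)
    D=P[ok&(abs(P[...,2]-.036)<.006)&(r<.17)]
    h=cv2.convexHull(D[:,:2].astype(np.float32))[:,0]
    f=least_squares(lambda p:np.hypot(*(h-p[:2]).T)-p[2],[*c,.142],loss="soft_l1",f_scale=.002).x
    print(n,"dial fit",f.round(4),len(D))
    r=np.linalg.norm(P[...,:2]-f[:2],axis=-1)
    B=P[ok&(P[...,2]>.085)&(P[...,2]<.115)&(r<.145)]
    print(cv2.minAreaRect(B[:,:2].astype(np.float32)),len(B),B[:,2].mean())
    L=P[ok&(P[...,2]>.09)&(P[...,2]<.112)&(r<.08)]
    print("lid",cv2.minAreaRect(L[:,:2].astype(np.float32)))
    Q=B[np.hypot(*(B[:,:2]-f[:2]).T)>.10]
    print("far pts",Q[::max(1,len(Q)//25)].round(3).tolist())
    H=P[ok&(P[...,2]>.03)&(P[...,2]<.065)&(r>.155)&(r<.21)&(P[...,0]>f[0]+.1)]
    print("housing",H.mean(0),H.min(0),H.max(0))
E
```

```text
scene post [ 0.4627 -0.1204  0.088 ]
scene ctr [ 0.5946 -0.0704  0.036 ]
scene hous [ 0.7522 -0.0832  0.05  ]
scene dial fit [ 0.5847 -0.0722  0.142 ] 6114
((0.5437766313552856, -0.07533623278141022), (0.19264817237854004, 0.17853745818138123), 51.748634338378906) 3164 0.10167552785765635
lid ((0.5814595222473145, -0.06976047158241272), (0.1369246244430542, 0.12650257349014282), 51.48651885986328)
far pts [[0.463, -0.037, 0.107], [0.473, -0.039, 0.109], [0.454, -0.117, 0.088], [0.471, -0.023, 0.105], [0.479, -0.043, 0.109], [0.476, -0.018, 0.106], [0.481, -0.047, 0.107], [0.478, -0.02, 0.105], [0.485, -0.054, 0.108], [0.482, -0.02, 0.105], [0.467, -0.116, 0.087], [0.488, -0.013, 0.109], [0.486, -0.016, 0.103], [0.492, -0.004, 0.106], [0.496, 0.003, 0.107], [0.496, -0.004, 0.1], [0.505, 0.005, 0.106], [0.51, 0.012, 0.108], [0.511, 0.019, 0.106], [0.515, 0.025, 0.107], [0.518, 0.034, 0.107], [0.524, 0.03, 0.106], [0.523, 0.039, 0.102], [0.532, 0.028, 0.105], [0.538, 0.017, 0.105], [0.549, 0.021, 0.106]]
housing [ 0.7703819  -0.09014734  0.04502347] [ 0.73970523 -0.1093536   0.03017877]
[... 467 characters left out ...]
, 0.022, 0.107], [0.528, 0.025, 0.106], [0.523, 0.027, 0.107], [0.518, 0.027, 0.106], [0.513, 0.024, 0.106], [0.508, 0.022, 0.108], [0.504, 0.019, 0.104], [0.501, 0.004, 0.105], [0.497, 0.004, 0.106], [0.492, 0.002, 0.105], [0.49, -0.013, 0.103], [0.485, -0.013, 0.112], [0.484, -0.055, 0.105], [0.481, -0.052, 0.106], [0.479, -0.048, 0.103], [0.476, -0.045, 0.104], [0.474, -0.043, 0.103], [0.471, -0.041, 0.102], [0.469, -0.04, 0.105], [0.466, -0.043, 0.107], [0.461, -0.04, 0.109], [0.462, -0.122, 0.087], [0.459, -0.132, 0.087], [0.454, -0.119, 0.09], [0.452, -0.127, 0.09]]
housing [ 0.76012213 -0.09282114  0.0451582 ] [ 0.73713239 -0.11170659  0.03012005] [ 0.79039709 -0.07507425  0.05421444]
```

Run:
```python
from h import *
import pickle
im=pickle.load(open("pics/top0.pkl","rb"));k=.64
for n,u,v,z in(("tw block",606,325,.028),("tw tip",640,318,.127),("tw tip2",640,327,.127),("barrel a",577,362,.01),("barrel b",591,414,.01),("jar",343,278,.08),("sl",342,328,.045),("sl",357,355,.045),("sl",378,378,.045)): print(n,ray(im,u*k,v*k,z).round(3))
```

```text
tw block [ 0.553 -0.31   0.028]
tw tip [ 0.554 -0.325  0.127]
tw tip2 [ 0.54  -0.324  0.127]
barrel a [ 0.489 -0.264  0.01 ]
barrel b [ 0.401 -0.287  0.01 ]
jar [0.612 0.143 0.08 ]
sl [0.533 0.144 0.045]
sl [0.488 0.117 0.045]
sl [0.451 0.081 0.045]
```

Call:
{"method": "arm_command", "body": {"targets": [[[0,0,0,0,0,0.18],[0,0,0,0,0,0.18],[0,0,0,0,0,0.18],[0,0,0,0,0,0.18],[0,0,0,0,0,0.18],[0,0,0,0,0,0.18],[0,0,0,0,0,0.18],[0,0,0,0,0,0.18],[0,0,0,0,0,0.18],[0,0,0,0,0,0.18]]], "jaw": 0.05, "newtons": 20}}

```text
clock: 1.35
position: [0.2671, 0.5648, 0.2453]
ee_rot: [2.832, 1.358, -0.001]
force: [-1.0, -0.4, -0.0]
width: 0.544
gripper_force: 0.0
```

Call:
{"method": "arm_command", "body": {"targets": [[[-0.035,0.048,0,0,0,0],[-0.035,0.048,0,0,0,0],[-0.035,0.048,0,0,0,0],[-0.035,0.048,0,0,0,0],[-0.035,0.048,0,0,0,0],[-0.035,0.048,0,0,0,0],[-0.035,0.048,0,0,0,0],[-0.035,0.048,0,0,0,0],[-0.035,0.048,0,0,0,0],[-0.035,0.048,0,0,0,0]]]}}

```text
clock: 2.6
position: [0.4256, -0.0093, 0.2459]
ee_rot: [-2.828, -1.367, -0.001]
force: [-0.5, 0.5, -0.4]
width: 0.544
gripper_force: 0.0
```

Call:
{"method": "arm_command", "body": {"targets": [[[-0.034,0.05,0,0,0,0],[-0.033,0.05,0,0,0,0],[0,0,0,0,0,0],[0,0,0,0,0,0]]]}}

```text
clock: 3.1
position: [0.4617, -0.1221, 0.2453]
ee_rot: [-2.829, -1.364, 0.002]
force: [0.6, 1.4, -0.1]
width: 0.542
gripper_force: 0.0
```

Run:
```python
from h import *
from cell import arm
s=arm.observe();T=np.eye(4);T[:3,:3]=R.from_rotvec(s["ee_rot"]).as_matrix();T[:3,3]=s["position"]
print(s["clock"],s["position"],T[:3,:3].round(3).tolist(),s["joints"].round(2))
im=arm.get_image("wrist");P=cloud(im,T@im["T_tool_cam"])
ok=im["z_map"]>0
dk=ok&(im["pixels"].max(2)<70)&(abs(P[...,2]-.088)<.006)&(np.hypot(P[...,0]-.458,P[...,1]+.124)<.03)
print(dk.sum(),P[dk].min(0),P[dk].max(0),P[dk].mean(0))
cv2.imwrite("pics/w1.png",im["pixels"][:,:,::-1])
```

```text
3.1 [ 0.46172244 -0.12213739  0.24530861] [[0.623, 0.783, -0.001], [0.783, -0.623, 0.0], [-0.001, -0.001, -1.0]] [-0.58  0.24  0.9   1.97 -0.22  1.03 -0.25]
231 [ 0.44969174 -0.13245569  0.08200469] [ 0.46735735 -0.11408884  0.08929862] [ 0.45885645 -0.12298953  0.08735136]
```

View pics/w1.png

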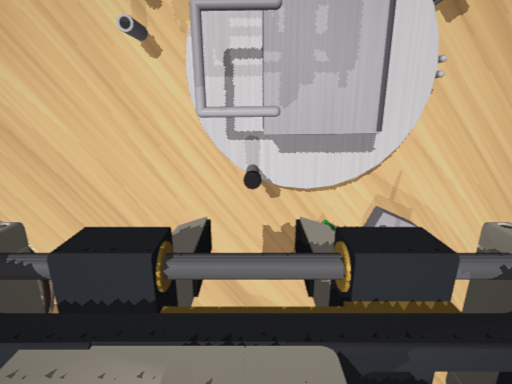

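The wrist view shows the black cap at (252,178), midway between the fingers (columns 205 to 300). The measured post position agrees, so I'll descend and grip it.

Call:
{"method": "arm_command", "body": {"targets": [[[-0.003,-0.002,0.04,0,0,0],[0,0,0.045,0,0,0],[0,0,0.045,0,0,0],[0,0,0.041,0,0,0],[0,0,0,0,0,0]]]}}

```text
clock: 3.78
position: [0.4568, -0.1213, 0.073]
ee_rot: [-2.824, -1.368, 0.007]
force: [-0.2, 0.5, 0.1]
width: 0.545
gripper_force: 0.0
```

Call:
{"method": "arm_command", "body": {"targets": [[[0,0,0,0,0,0],[0,0,0,0,0,0],[0,0,0,0,0,0],[0,0,0,0,0,0],[0,0,0,0,0,0],[0,0,0,0,0,0]]], "jaw": 0.0, "newtons": 20}}

```text
clock: 4.53
position: [0.4595, -0.1234, 0.0755]
ee_rot: [2.829, 1.366, 0.003]
force: [-0.8, 0.8, 9.2]
width: 0.202
gripper_force: 20.0
```

Call:
{"method": "arm_command", "body": {"targets": [[[-0.0044,0.0086,0,0,0,0],[-0.0038,0.0086,0,0,0,0],[-0.0033,0.0091,0,0,0,0],[-0.0025,0.0093,0,0,0,0],[-0.0019,0.0093,0,0,0,0],[-0.0012,0.0095,0,0,0,0],[0,0,0,0,0,0]]]}}

```text
clock: 5.4
position: [0.4906, -0.1717, 0.0751]
ee_rot: [2.829, 1.364, -0.0]
force: [-3.3, -2.5, 8.2]
width: 0.208
gripper_force: 20.0
```

Call:
{"method": "arm_command", "body": {"targets": [[[-0.0006,0.0047,0,0,0,0],[0,0.0047,0,0,0,0],[0,0.0049,0,0,0,0],[0.0002,0.0048,0,0,0,0],[0,0,0,0,0,0],[0,0,0,0,0,0]]]}}

```text
clock: 6.15
position: [0.505, -0.1829, 0.0748]
ee_rot: [2.829, 1.366, -0.001]
force: [-3.5, -2.2, 4.4]
width: 0.207
gripper_force: 20.0
```

```bash
cat > dial.py <<'E'
from h import *
from cell import arm
import sys
s=arm.observe();print(s["clock"],s["position"].round(4),s["force"].round(1),s["ft_torque"].round(2))
im=arm.get_image("top");P=cloud(im);c=np.array([.5835,-.0735]);d=P[...,:2]-c;r=np.hypot(*np.moveaxis(d,-1,0))
ok=im["z_map"]>0
L=P[ok&(P[...,2]>.09)&(P[...,2]<.112)&(r<.085)]
print("lid rect",cv2.minAreaRect(L[:,:2].astype(np.float32)))
m=s["position"][:2]-c;print("post ang",np.degrees(np.arctan2(m[1],m[0]))%360,np.hypot(*m))
i=im["pixels"][60:300,180:420,::-1];cv2.imwrite(sys.argv[1],cv2.resize(i,(600,600),interpolation=cv2.INTER_CUBIC))
E
python3 dial.py pics/t1.png
```

```text
6.15 [ 0.505  -0.1829  0.0748] [-3.5 -2.2  4.4] [-0.4   0.9   0.24]
lid rect ((0.5744454264640808, -0.07438810914754868), (0.13395704329013824, 0.13265837728977203), 84.3834457397461)
post ang 234.36591786087615 0.1346554747785389
```

View pics/t1.png

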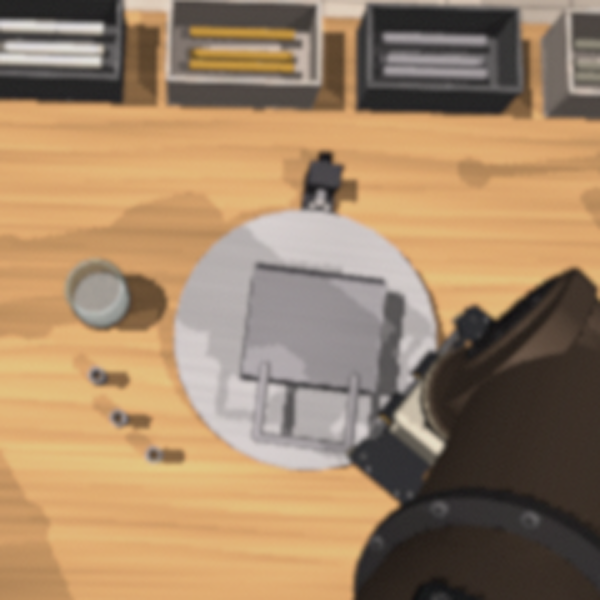

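The dial is at the detent: the lid's bar points away from the plunger housing at (322,180). I'll open the jaws so the spring centres it, then lift clear and check.

Call:
{"method": "arm_command", "body": {"targets": [[[0,0,0,0,0,0],[0,0,0,0,0,0],[0,0,0,0,0,0],[0,0,-0.03,0,0,0],[0,0,-0.05,0,0,0],[0,0,-0.05,0,0,0],[-0.04,-0.03,-0.02,0,0,0]]], "jaw": 0.05}}

```text
clock: 7.08
position: [0.4604, -0.1954, 0.2273]
ee_rot: [2.822, 1.37, 0.005]
force: [-1.2, -0.4, 0.7]
width: 0.547
gripper_force: 0.0
```

Call:
{"method": "arm_command", "body": {"targets": [[[0,-0.03,0,0,0,-0.17],[0,0,0,0,0,-0.17],[0,0,0,0,0,-0.17],[0,0,0,0,0,-0.08],[0,0,0,0,0,0]]]}}

```text
clock: 7.7
position: [0.4336, -0.1767, 0.2248]
ee_rot: [2.311, 2.129, 0.001]
force: [0.5, -0.4, 0.9]
width: 0.546
gripper_force: 0.0
```

```bash
cat > wr.py <<'E'
from h import *
from cell import arm
import sys
s=arm.observe();T=np.eye(4);T[:3,:3]=R.from_rotvec(s["ee_rot"]).as_matrix();T[:3,3]=s["position"]
print(s["clock"],s["position"].round(4),T[:3,:3].round(3).tolist(),s["joints"].round(2))
im=arm.get_image("wrist");P=cloud(im,T@im["T_tool_cam"]);ok=im["z_map"]>0
c=np.array([.5835,-.0735]);r=np.hypot(P[...,0]-c[0],P[...,1]-c[1])
B=P[ok&(P[...,2]>.09)&(P[...,2]<.112)&(r<.18)]
print(len(B),cv2.minAreaRect(B[:,:2].astype(np.float32)))
dk=ok&(im["pixels"].max(2)<70)&(abs(P[...,2]-.088)<.005)&(abs(r-.135)<.03)
print("post",dk.sum(),P[dk].mean(0) if dk.any() else 0)
u=np.array([np.cos(np.radians(174)),np.sin(np.radians(174))]);q=(B[:,:2]-c)@u
F=B[q>q.max()-.012];print("bar",F.mean(0),F[:,2].max(),cv2.minAreaRect(F[:,:2].astype(np.float32)))
cv2.imwrite(sys.argv[1],im["pixels"][:,:,::-1])
E
python3 wr.py pics/w2.png; python3 dial.py pics/t2.png
```

```text
7.7 [ 0.4336 -0.1767  0.2248] [[0.082, 0.997, 0.0], [0.997, -0.082, 0.0], [0.0, 0.0, -1.0]] [-0.35  0.23  0.75  2.01 -0.19  0.97  0.42]
20593 ((0.5508136749267578, -0.08289063721895218), (0.10859616845846176, 0.17894840240478516), 84.21805572509766)
post 274 [ 0.5029421  -0.18144205  0.08745958]
bar [ 0.46738788 -0.0667799   0.10541029] 0.10836359107270571 ((0.4675145149230957, -0.06839098781347275), (0.08678153157234192, 0.011293801479041576), 85.6400375366211)
7.75 [ 0.4335 -0.1768  0.2248] [ 0.2 -0.3  0.1] [-0.05  0.05  0.04]
lid rect ((0.5742247700691223, -0.07450307160615921), (0.13456128537654877, 0.13217943906784058), 84.70635986328125)
post ang 214.55969187741317 0.18208728924711962
```

View pics/w2.png

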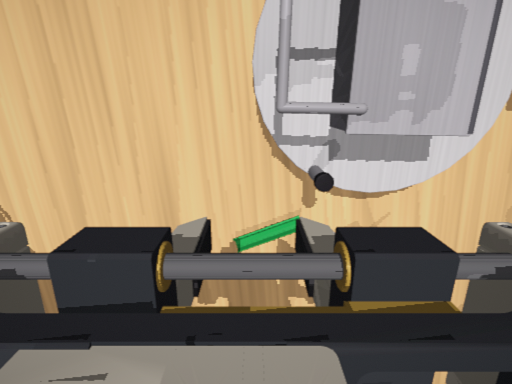

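The wrist view shows the released post at (322,180) and the lid shut with its near side arm at (320,107). The dial stayed seated, with the lid axis at 84.5°. Now I'll go to the bar.

Call:
{"method": "arm_command", "body": {"targets": [[[0.04,0.0085,0,0,0,0.01],[0.04,0.008,0,0,0,0.01],[0.0375,0.008,0,0,0,0],[0,0,0.03,0,0,0],[0,0,0,0,0,0]]], "jaw": 0.04}}

```text
clock: 8.43
position: [0.4674, -0.0616, 0.1934]
ee_rot: [-2.33, -2.104, 0.005]
force: [-0.1, -0.5, 0.9]
width: 0.435
gripper_force: 0.0
```

```bash
python3 wr.py pics/w3.png
python3 - <<'E'
from h import *
from cell import arm
im=arm.get_image("scene");cv2.imwrite("pics/s3.png",cv2.resize(im["pixels"][110:300,110:330,::-1],None,fx=3,fy=3,interpolation=cv2.INTER_CUBIC))
E
```

```text
8.425 [ 0.4674 -0.0616  0.1934] [[0.102, 0.995, -0.004], [0.995, -0.102, -0.001], [-0.001, -0.004, -1.0]] [-0.54  0.28  0.69  2.04 -0.22  0.9   0.17]
19071 ((0.552897572517395, -0.06255259364843369), (0.11924955248832703, 0.17849557101726532), 83.84144592285156)
post 86 [ 0.49899388 -0.17925706  0.08722433]
bar [ 0.46868266 -0.05793984  0.10526835] 0.10803749145584401 ((0.46935367584228516, -0.06082199141383171), (0.09812680631875992, 0.01186202559620142), 83.9281005859375)
```

View pics/s3.png

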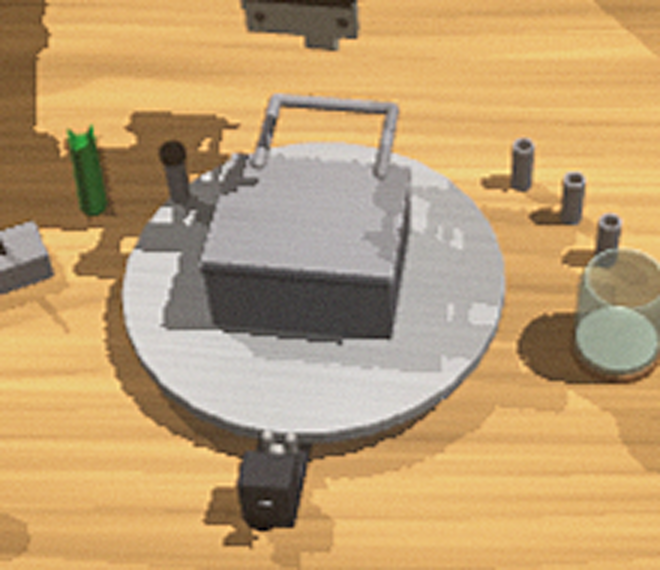

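View pics/w3.png

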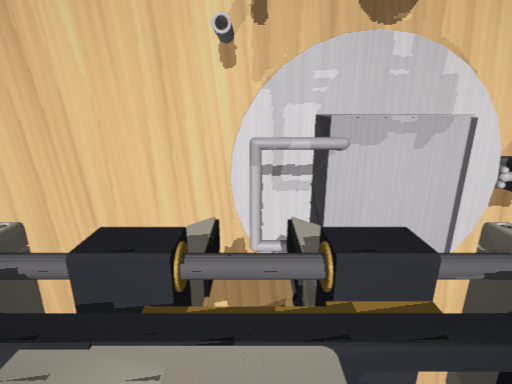

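In the scene crop the two rim pins (265 and 292, 440) straddle the plunger ball, so the dial is in its detent. In the wrist view the bar (column 255) lies between the fingers (215 to 293). I'll descend and grip it.

Call:
{"method": "arm_command", "body": {"targets": [[[0,0.0015,0.03,0,0,0],[0,0,0.03,0,0,0],[0,0,0.02,0,0,0],[0,0,0.011,0,0,0],[0,0,0,0,0,0]]]}}

```text
clock: 9.15
position: [0.4702, -0.0625, 0.104]
ee_rot: [-2.332, -2.105, 0.0]
force: [-0.8, -0.5, 0.7]
width: 0.434
gripper_force: 0.0
```

Call:
{"method": "arm_command", "body": {"targets": [[[0,0,0,0,0,0],[0,0,0,0,0,0],[0,0,0,0,0,0],[0,0,0,0,0,0],[0,0,0,0,0,0],[0,0,0,0,0,0]]], "jaw": 0.0, "newtons": 25}}

```text
clock: 9.9
position: [0.469, -0.0619, 0.1035]
ee_rot: [-2.329, -2.105, 0.002]
force: [-5.4, 0.4, 3.2]
width: 0.097
gripper_force: 25.0
```

Call:
{"method": "arm_command", "body": {"targets": [[[0,0.0003,-0.0074,0,0,0],[0,0.0006,-0.0074,0,0,0],[0,0.001,-0.0074,0,0,0],[0,0.0012,-0.0073,0,0,0],[0,0.0016,-0.0073,0,0,0],[0,0.0019,-0.0071,0,0,0],[0,0.0022,-0.0071,0,0,0],[0,0.0025,-0.007,0,0,0],[0,0,0,0,0,0]]]}}

```text
clock: 11.02
position: [0.4795, -0.063, 0.1619]
ee_rot: [-2.329, -2.104, 0.003]
force: [-8.9, 1.0, 0.8]
width: 0.097
gripper_force: 25.0
```

Call:
{"method": "arm_command", "body": {"targets": [[[0,0.002,-0.0069,0,0,0],[0,0.0026,-0.0067,0,0,0],[0,0.0033,-0.0066,0,0,0],[0,0.0036,-0.0064,0,0,0],[0,0.004,-0.0063,0,0,0],[0,0.0042,-0.0061,0,0,0],[0,0.0045,-0.0059,0,0,0],[0,0.0047,-0.0057,0,0,0],[0,0,0,0,0,0]]]}}

```text
clock: 12.15
position: [0.5078, -0.0658, 0.2127]
ee_rot: [-2.328, -2.103, 0.004]
force: [-13.2, 2.4, 7.1]
width: 0.104
gripper_force: 25.0
```

Call:
{"method": "arm_command", "body": {"targets": [[[0,0.005,-0.0055,0,0,0],[0,0.0052,-0.0052,0,0,0],[0,0.0054,-0.005,0,0,0],[0,0.0057,-0.0048,0,0,0],[0,0,0,0,0,0],[0,0,0,0,0,0]]]}}

```text
clock: 12.9
position: [0.5286, -0.068, 0.2337]
ee_rot: [-2.328, -2.103, 0.003]
force: [-18.1, 3.5, 17.6]
width: 0.099
gripper_force: 25.0
```

Run:
```python
from h import *
from cell import arm
s=arm.observe();print(s["clock"],s["position"].round(4),s["force"].round(1),s["width"])
u=np.array([np.cos(np.radians(174.2)),np.sin(np.radians(174.2))]);c=np.array([.5835,-.0735]);h=c-.055*u
d=s["position"];print("angle via TCP",np.degrees(np.arctan2(d[2]-.099,(d[:2]-h)@u))-1,np.hypot(d[2]-.099,(d[:2]-h)@u))
for n in("scene","top"):
    im=arm.get_image(n);P=cloud(im)[im["z_map"]>0]
    q=(P[:,:2]-h)@u;t=(P[:,:2]-h)@np.array([-u[1],u[0]]);z=P[:,2]-.099
    r=np.hypot(q,z);a=np.degrees(np.arctan2(z,q))
    m=(abs(t)<.06)&(r>.03)&(r<.105)&(a>30)&(a<75)
    if m.sum()>20:
        Q=P[m];f=np.polyfit(q[m],z[m],1);print(n,m.sum(),"panel slope",np.degrees(np.arctan(f[0])),np.median(a[m]))
    cv2.imwrite(f"pics/{n}4.png",cv2.resize(im["pixels"][90:310,100:380,::-1],None,fx=2.5,fy=2.5,interpolation=cv2.INTER_CUBIC))
```

```text
12.9 [ 0.5286 -0.068   0.2337] [-18.1   3.5  17.6] 0.09852820830405146
angle via TCP 49.72687668384512 0.17403184531638183
scene 2138 panel slope 48.31613594629061 51.30263924273973
top 289 panel slope 48.93279535421593 49.921022585642596
```

View pics/scene4.png

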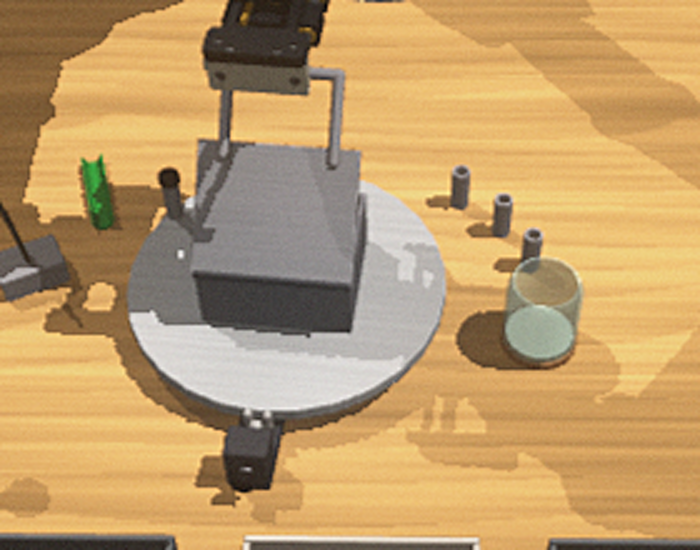

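The lid is up at about 49° and gripped, and the dial pins are still on the plunger (255,415). A radial preload of about 25 N remains, so I'll ease it.

Call:
{"method": "arm_command", "body": {"targets": [[[0,-0.0005,-0.0015,0,0,0],[0,-0.0005,-0.0015,0,0,0],[0,0,0,0,0,0],[0,0,0,0,0,0]]]}}

```text
clock: 13.5
position: [0.5305, -0.0682, 0.2359]
ee_rot: [2.331, 2.106, 0.0]
force: [0.1, 0.0, -4.0]
width: 0.099
gripper_force: 25.0
```

Call:
{"method": "arm_command", "body": {"targets": [[[0,0,0,0,0,0],[0,0,0,0,0,0],[0,0,0,0,0,0],[0,0,0,0,0,0],[0,0,0,0,0,0],[0,0,0,0,0,0]]]}}

```text
clock: 14.25
position: [0.5304, -0.0682, 0.2358]
ee_rot: [2.331, 2.106, 0.0]
force: [0.6, -0.1, -5.8]
width: 0.099
gripper_force: 25.0
```

Run:
```python
from h import *
from cell import arm
s=arm.observe();print(s["clock"],s["position"].round(4),s["force"].round(1),s["width"],s["gripper_force"])
u=np.array([np.cos(np.radians(174.2)),np.sin(np.radians(174.2))]);c=np.array([.5835,-.0735]);h=c-.055*u
d=s["position"];print("TCP",np.degrees(np.arctan2(d[2]-.099,(d[:2]-h)@u))-1)
for n in("scene","top"):
    im=arm.get_image(n);P=cloud(im)[im["z_map"]>0]
    q=(P[:,:2]-h)@u;t=(P[:,:2]-h)@np.array([-u[1],u[0]]);z=P[:,2]-.099
    r=np.hypot(q,z);a=np.degrees(np.arctan2(z,q));m=(abs(t)<.055)&(r>.03)&(r<.105)&(a>40)&(a<62)
    X=np.stack([q[m],z[m]],1);v=np.linalg.svd(X-X.mean(0),full_matrices=False)[2][0];print(n,m.sum(),np.degrees(np.arctan(v[1]/v[0])))
```

```text
14.25 [ 0.5304 -0.0682  0.2358] [ 0.6 -0.1 -5.8] 0.09924693443671222 24.999382495880127
TCP 50.602284745868566
scene 1958 49.87750547846304
top 256 50.066701047929186
```

The lid reads 50° in both cameras, with a steady grip and low force, so I'm handing in.

```bash
python3 -c "
from cell import arm
print(arm.sign_off())"
```

```text
the job is handed in; nothing more can be done
None
```

I handed the job in at about 14 s: the dial is seated in its detent with the bar opposite the plunger, and the gripper is holding the lid at about 50° (49.9° and 50.1° from the two cameras); the arm touched only the post and the bar.

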